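Close the strainer pot with its wire bail

ROBOT

A 6-joint arm with a two-finger parallel gripper is mounted at the origin on the work surface. World frame = base frame: x ahead of the robot, y to its left, z up, the work surface at z = 0. Lengths are in m, angles in rad, forces in N, time in s.
With the tool pointing down it reaches from about 0.375 to 0.75 m from the base axis. Payload 9 kg.
Tool frame: the origin (TCP) lies at the very end of the fingers, on their centre line; the grasp point (between the pads) lies 19 mm behind it; z points along the fingers, y is the direction in which the jaws open and shut (so a half turn about z gives the same grasp; the last joint's range is limited). The gripper opens to 85 mm and grips with 20 to 120 N. Pads are 22 mm wide; open, the fingers measure 114 mm over their backs; the gripper's body (76 mm by 85 mm) begins 54 mm behind the grasp point. The pads swing forward as they close: fully open they stand 13 mm farther back than shut.
Start: joints at [-1.465, 0.104, 0.097, 1.564, 0, 1.353], TCP at [0.191, -0.569, 0.192] pointing down, gripper open.
Joint ranges: [-2.99, 2.99], [-0.84, 1.86], [-1.1, 1.16], [-1.84, 2.11], [-1.51, 1.56], [-3.14, 3.14]. Speed limits (rad/s): [2.22, 2.22, 2.57, 3.14, 3.14, 3.14].

INTERFACE

Orientations are given as a unit quaternion [w, x, y, z].
In Python, from workcell import arm gives the robot as it stands.
- The arm moves only by the tool apply_moves, never from a script. Its argument "deltas" is a list of rows, each a list of 3 entries, a list of its own where there are three numbers: the shift along the tool's x, y, z in m, then the turn, a rotation vector about the tool's x, y, z in degrees, then the finger opening in m, from 0 to 0.0854. In form: [[[tx, ty, tz], [wx, wy, wz], hand], ...]. A call has 1 to 5 rows; each row is the pose to reach, as a shift and turn from the pose commanded when the call began, along the tool's axes at that moment; what a row does not reach only later rows make up. A row lasts 1/12 s, in which the tool goes at most 41.7 mm and 7.16 degrees, less where a joint would pass 70% of its speed; a pose out of reach is approached as far as the arm can. A call with a gripper value outside its range is refused whole. The fingers move at their own pace and stop on an object; the grip force is fixed at half the most. Time passes only in rows, so rows that repeat a pose let the fingers close. It gives the time, the measured TCP pose, the force and the opening at its end, in the units of the state.
- arm.get_state(): the state, without advancing time (a new reading comes with each control period).
- arm.snapshot(name): name is "scene" or "top" or "wrist"; returns a dict with "pixels" (400x640x3 uint8, blue, green, red), "fx", "fy", "cx", "cy" (pixels), "rvec" (rotation vector, rad) and "tvec" (3), from world to camera coordinates, as OpenCV has them; the wrist camera has in their place "tool_from_camera" (4x4, takes a point from camera to tool coordinates, whose origin is the TCP and whose axes are the flange's). Camera axes: x right, y down, z forward; pixel columns grow to the right and rows downward; lengths in m; the calibration is good to about 2 mm. A picture is of the moment at which its call begins: read the wrist's pose just before it. There is no depth.
- arm.hand_in(): hands the job in, once; it reports no verdict.
The state is a dict: "t": time; "q": joint angles; "qvel": joint speeds; "joint_torque": joint torques, N m; "ee_pos": TCP position; "ee_rot": TCP orientation; "contact_force": force on the tool from outside, world axes, zero at the start; "moment": the same for the moment, N m; "width": opening from 0.0 (shut) to 1.0 (fully open).
Only numpy, scipy, OpenCV 4.12 (cv2) and the standard library are available. Lean on these libraries where they do the work, as an engineer would, in place of code of your own. Each camera call takes 0.05 s, during which the arm holds its last target. There are 200 camera calls.

TASK

The strainer pot in the heating pipework has to be closed again. Swing its wire bail right back off the mouth, seat the one lid that fits (the middle-sized one) fully home on the pot with its tall horn away from the side the bail opens to, then swing the bail up the lid's ramp and over the crest until it snaps into the saddle and clamps the lid. Leave the other lids and everything else on the bench where they are.

Things in the scene. Friction and masses are not known exactly. Their poses are not given: they have to be found in the camera images.
- pot_mouth (a point): Centre of the fixed steel strainer pot's mouth, level with its rim, 112 mm above the bench. Pot: upright cylinder, 85 mm across outside, 76 mm inside, inner floor 100 mm below the rim, base plate 120 x 100 x 6 mm. z is up; x points to the side the bail opens to; a 22 mm copper pipe leaves at -x, 62 mm below the rim, and bends down 105 mm from the axis.
- bail (a joint): Lean of the wire bail about the pot's y: 0 rad = upright over the mouth, positive = leaning to the pot's +x (opening) side, 1.2 = stop, fully open, bar beside the pot; other stop -0.2. It stays where it is left (0.6 N on the bar moves it). Closed on the lid it reads about -0.12 to 0.12. Its pivots lie at y = -53 and 53 mm, 37 mm below the rim.
- bail_wire: Springy U of 7 mm smooth steel wire (friction 0.15). Origin: middle of its straight cross bar, which runs along y between side arms at y = -53 and 53 mm, 75 mm from the pivot axis; z points from the pivots to the bar. The bar can be pulled up to 10 mm farther out (3.6 N plus 1.2 N per mm). Riding over the crest it stretches 4 mm (10 N push on the bar), in the saddle 0.7 mm, pressing down 4 N.
- lid_center (a point): Centre of the aluminium lid that fits, 27 mm above its underside; 54 mm tall, 0.22 kg. Plug 70 mm across, 0 to 10 mm up; flange 84 mm across, 10 to 18 mm up, rests on the rim; on it a ridge 24 mm wide (y) along x, from x = -24 to 40 mm, by which it is taken at the middle. z up. It starts upright on the bench. Mounted, its x points as the pot's x.
- lid_seat (a point): On the lid's axis in the plane of the flange's underside, 17 mm below lid_center, same axes; seated, it coincides with pot_mouth. Heights above this point along the ridge: horn 44 mm (x = -24 to -8 mm), flat saddle 35 mm (x = -8 to 8 mm), round crest 38 mm (x = 12 mm), ramp falling at 34 degrees to 20 mm at x = 40 mm. Flange top 8 mm.
- lid_horn (a point): Middle of the top of the lid's horn: 16 mm from the lid's axis on its -x side, 54 mm above the underside.
- lid_large_center (a point): Centre (27 mm up) of a lid of the same form that is too large: flange 108 mm across, plug 92 mm, 54 mm tall. To be left alone.
- lid_small_center (a point): Centre (27 mm up) of a lid of the same form that is too small: flange 62 mm across, plug 48 mm, 54 mm tall. To be left alone.
- inhibitor: White plastic bottle, 62 mm across, 170 mm tall, standing close beside the pot; origin at the centre of its underside. Bystander.
- flux_tin: Small round tin, 60 mm across, 45 mm tall, behind the pot; origin under its centre. Bystander.
- gauge: Round dial gauge lying face up, 80 mm across, 30 mm high; origin under its centre. Bystander.
- elbow: Copper pipe elbow, about 66 x 66 mm, 28 mm high; origin on the bench near its bend. Bystander.
- ball_valve: Brass ball valve lying down, 76 mm long, 50 mm high with its blue lever; origin under its centre. Bystander.
- wrench: Steel wrench, 200 mm long, lying flat; origin under its middle. Bystander.
- tape_roll: White roll, 64 mm across, 19 mm high, lying flat; origin under its centre. Bystander.
Things that resemble listed ones, but are neither listed nor needed, are in the scene too. What is shaped like the part that bears pot_mouth but purple is not meant.

How it is judged:
On the way, in this order (a step that is already met when the one before it is completed fails the run):
1. the bail has been swung back off the mouth (lean over 1.0 rad) (value of joint bail above 1 rad), for 0.2 s.
2. the lid that fits sits fully home on the pot, its horn away from the opening side, with the bail still open (horizontal distance between lid_seat and pot_mouth below 0.006 m and z of lid_seat in the frame of pot_mouth between -0.003 and 0.003 m and angle between lid_seat's own z axis and vertical below 0.06 rad and angle between the x axis of lid_seat and the x axis of pot_mouth, either way round below 0.25 rad and x of lid_horn in the frame of pot_mouth below -0.008 m and value of joint bail above 0.6 rad), for 0.2 s.
At the end, for the whole second after the job is handed in: The lid that fits is seated: flange underside within 3 mm of the rim's height and 6 mm of its centre, level within 0.06 rad, ridge within 0.25 rad of the pot's x with the horn on the -x side; the bail lies in the saddle (lean -0.16 to 0.14 rad), at rest, pressing on the lid with over 1.5 N (horizontal distance between lid_seat and pot_mouth below 0.006 m and z of lid_seat in the frame of pot_mouth between -0.003 and 0.003 m and angle between lid_seat's own z axis and vertical below 0.06 rad and angle between the x axis of lid_seat and the x axis of pot_mouth, either way round below 0.25 rad and x of lid_horn in the frame of pot_mouth below -0.008 m and value of joint bail between -0.16 and 0.14 rad and contact force between bail_wire and anything else above 1.5 N and velocity of joint bail between -0.1 and 0.1 rad/s); the robot touches nothing.
It fails at once if a bystander is moved by more than 40 mm (distance of any of inhibitor, flux_tin, gauge, elbow, ball_valve, wrench, tape_roll from where it was at the start of the episode above 0.04 m).
It fails at once if a lid that does not fit is moved by more than 40 mm (distance of any of lid_large_center, lid_small_center from where it was at the start of the episode above 0.04 m).
It fails at once if the bottle is knocked over (angle between inhibitor's own z axis and vertical above 0.5 rad).
It also fails if it takes over 72 s, if anything falls off the work surface, if the arm or the gripper's body presses on something with over 40 N, if the wrist force passes 120 N, or if a joint passes its speed limit or range.

## Working session

There is one attempt and no reset: what is moved stays moved. The work goes in short steps, Python scripts to look and compute and a tool call to move; the robot and the scene stay as the last step left them, time stands still between calls to the robot, and variables do not carry over. Pictures are saved under pics/ and viewed, about 8 in all and at most 12, crops included, and the job is handed in when it is done.

Besides the shell and the picture viewer there is one more tool, called after "Emit:" as name([rows], argument=value, ...), one row to a line, values as JSON. apply_moves: Moves the arm, as the interface text tells. Its arguments: {"type":"object","properties":{"deltas":{"type":"array","items":{"type":"array"}}},"required":["deltas"]}

```bash
mkdir -p pics; ls; cat > h.py <<'E'
import numpy as np, cv2
from scipy.spatial.transform import Rotation as R
from workcell import arm
def cam(s, st=None):
    K=np.array([[s['fx'],0,s['cx']],[0,s['fy'],s['cy']],[0,0,1.]])
    if 'rvec' in s:
        Rm=cv2.Rodrigues(np.array(s['rvec'],float))[0]; t=np.array(s['tvec'],float).reshape(3)
    else:
        q=st['ee_rot']; T=np.eye(4); T[:3,:3]=R.from_quat([q[1],q[2],q[3],q[0]]).as_matrix(); T[:3,3]=st['ee_pos']
        M=np.linalg.inv(T@np.array(s['tool_from_camera'])); Rm=M[:3,:3]; t=M[:3,3]
    return K,Rm,t
def onplane(c,uv,z):
    K,Rm,t=c; C=-Rm.T@t; d=Rm.T@np.linalg.inv(K)@np.array([uv[0],uv[1],1.]); return C+d*(z-C[2])/d[2]
def proj(c,P):
    K,Rm,t=c; p=(Rm@np.atleast_2d(P).T).T+t; p=p@K.T; return p[:,:2]/p[:,2:]
def snap(n,f=None):
    st=arm.get_state(); s=arm.snapshot(n); im=np.array(s['pixels']); 
    if f: cv2.imwrite('pics/'+f,im)
    return im,cam(s,st),st
E
python3 - <<'E'
from h import *
for n in ['scene','top']:
    im,c,st=snap(n,n+'0.png'); print(n,-c[1].T@c[2],c[1][2],c[0][0,0])
print(st)
E
```

```text
pics
scene [1.21663962 0.3283084  1.28148913] [-0.49008717 -0.17742067 -0.85342631] 490.2071427619729
top [0.45299983 0.08109105 1.55712176] [ 0.06880396 -0.00840978 -0.99759475] 507.83614236473943
{'t': 0.05, 'q': array([-1.46472648e+00,  1.04736569e-01,  9.64927316e-02,  1.56389341e+00,
       -2.58446099e-05,  1.35309780e+00]), 'qvel': array([-0.00087681, -0.00068939,  0.00058067, -0.00010622, -0.00016366,
        0.00187289]), 'joint_torque': array([ 5.66503149e-03, -5.58731532e+01,  5.05202043e+01,  1.37574351e-02,
       -3.26654963e-04, -2.26102998e-05]), 'ee_pos': array([ 0.19084531, -0.56844222,  0.19121345]), 'ee_rot': array([-6.70136908e-04,  9.86925123e-01,  1.61178015e-01,  2.44996793e-05]), 'contact_force': array([0.2424545 , 0.43150634, 0.20454955]), 'moment': array([-0.04205986, -0.02239379, -0.01785949]), 'width': 1.0026275563899716}
```

View pics/scene0.png

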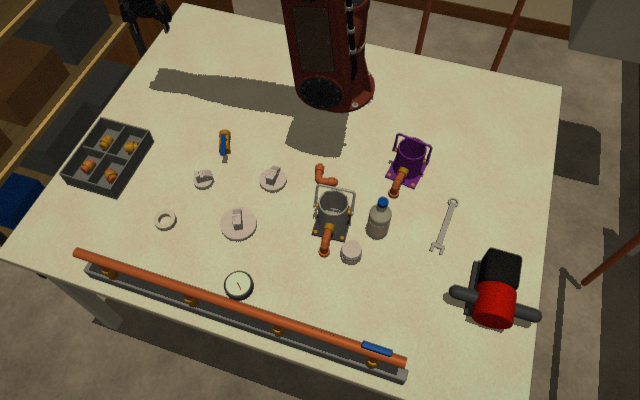

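View pics/top0.png

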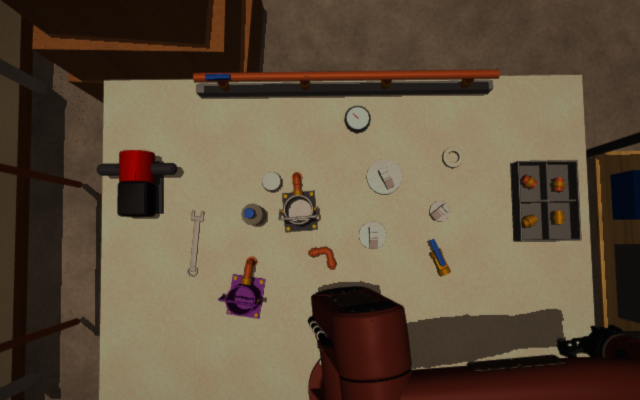

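The scene view and the top view agree. In the top view the steel pot is at about (300,212), with the bottle at (253,215), the tin at (271,182) and the elbow at (323,257). The lids are middle (372,236), large (384,178) and small (439,211). The purple pot at (245,297) is the decoy. I'll enlarge the relevant parts.

```bash
python3 - <<'E'
from h import *
a=cv2.imread('pics/top0.png'); b=cv2.imread('pics/scene0.png')
A=cv2.resize(a[155:265,230:330],(400,440),interpolation=cv2.INTER_CUBIC)
B=cv2.resize(a[195:265,340:410],(400,400),interpolation=cv2.INTER_CUBIC)
C=cv2.resize(b[160:270,290:400],(400,400),interpolation=cv2.INTER_CUBIC)
out=np.zeros((600,800,3),np.uint8); out[:440,:400]=A; out[:300,400:]=B[100:400] ; out[300:600,400:]=C[50:350]
cv2.imwrite('pics/crop1.png',out)
im,c,st=snap('top'); 
for n,uv,z in [('pot',(300,212),.112),('mid',(372,236),.02),('large',(384,178),.02),('small',(439,211),.02),('bottle',(253,215),.17),('elbow',(323,257),.02),('tin',(271,182),.045),('purple',(245,297),.112)]: print(n,onplane(c,uv,z).round(3))
E
```

```text
pot [0.523 0.139 0.112]
mid [ 0.452 -0.074  0.02 ]
large [ 0.628 -0.114  0.02 ]
small [ 0.525 -0.279  0.02 ]
bottle [0.514 0.265 0.17 ]
elbow [0.391 0.075 0.02 ]
tin [0.617 0.227 0.045]
purple [0.286 0.296 0.112]
```

View pics/crop1.png

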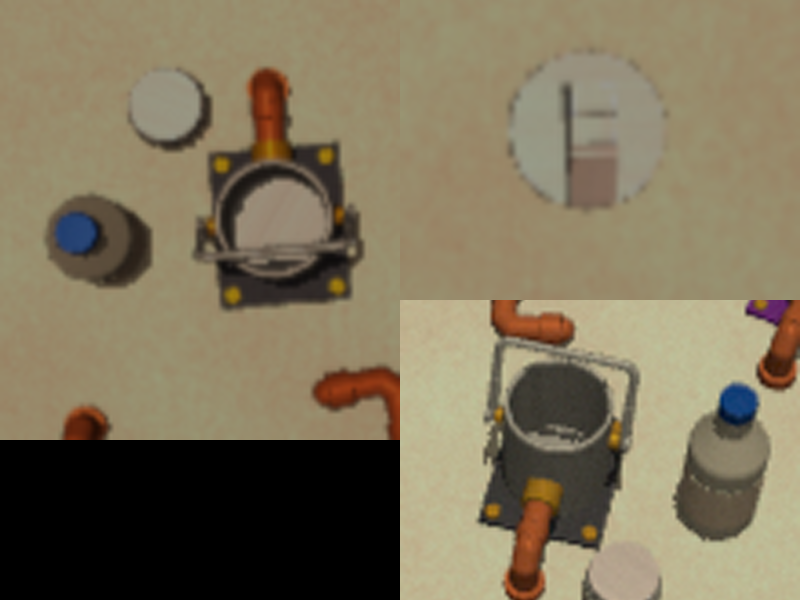

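The pot's pipe (its -x side) points along world +x, so the bail opens towards the robot. The middle lid's horn also appears to be on the far (+x) side, so it needs little turning. I'll move towards a near viewpoint between the lid and the pot.

Emit:
apply_moves([
  [[0.168,-0.123,-0.03],[0,0,-35],0.0854],
  [[0.168,-0.123,-0.03],[0,0,-35],0.0854],
  [[0.168,-0.123,-0.03],[0,0,-35],0.0854],
  [[0.168,-0.123,-0.03],[0,0,-35],0.0854],
  [[0.168,-0.123,-0.03],[0,0,-35],0.0854],
])

```text
t: 0.57
ee_pos: [0.3105, -0.3986, 0.2217]
ee_rot: [-0.0, 0.891, 0.453, 0.0]
contact_force: [0.8, -0.3, 0.5]
width: 1.001
```

```bash
cat >> h.py <<'E'
def yaw(st):
    q=st['ee_rot']; m=R.from_quat([q[1],q[2],q[3],q[0]]).as_matrix(); return np.degrees(np.arctan2(m[1,0],m[0,0])),m
def plan(xyz,psi=None):
    st=arm.get_state(); y,m=yaw(st); d=m.T@(np.array(xyz)-st['ee_pos'])
    dp=0 if psi is None else (psi-y+180)%360-180
    tilt=np.degrees(np.arccos(-m[2,2]))
    print('t',round(st['t'],2),'pos',st['ee_pos'].round(4),'yaw',round(y,2),'tilt',round(tilt,2),'q',st['q'].round(2),'F',st['contact_force'].round(1),'w',round(st['width'],3))
    print('shift',d.round(4),'wz',round(-dp,1))
E
python3 -c "
from h import *
plan((.48,.03,.36),185)
s=arm.snapshot('wrist');print(np.array(s['tool_from_camera']).round(3),s['fx'])"
```

```text
t 0.57 pos [ 0.3105 -0.3986  0.2217] yaw 53.88 tilt 0.02 q [-1.17 -0.18 -0.12  1.62  0.    1.03] F [ 0.8 -0.3  0.5] w 1.001
shift [ 0.4462 -0.1157 -0.1382] wz -131.1
[[-0.    -0.951 -0.308  0.08 ]
 [ 1.    -0.     0.001  0.001]
 [-0.001 -0.308  0.951 -0.182]
 [ 0.     0.     0.     1.   ]] 339.12559188373206
```

Emit:
apply_moves([
  [[0.162,-0.031,-0.05],[0,0,-35],0.0854],
  [[0.162,-0.031,-0.05],[0,0,-35],0.0854],
  [[0.162,-0.031,-0.05],[0,0,-35],0.0854],
  [[0.162,-0.031,-0.05],[0,0,-35],0.0854],
  [[0.162,-0.031,-0.05],[0,0,-35],0.0854],
])

```text
t: 1.03
ee_pos: [0.3833, -0.2475, 0.2744]
ee_rot: [0.001, 0.712, 0.702, 0.001]
contact_force: [-0.1, -0.0, 0.9]
width: 1.0
```

Emit:
apply_moves([
  [[0.131,0.057,-0.05],[0,0,-35],0.04],
  [[0.131,0.057,-0.05],[0,0,-35],0.04],
  [[0.131,0.057,-0.05],[0,0,-35],0.0],
  [[0.131,0.057,-0.05],[0,0,-35],0.0],
  [[0.131,0.057,-0.05],[0,0,-35],0.0],
])

```text
t: 1.45
ee_pos: [0.4431, -0.1186, 0.3238]
ee_rot: [0.001, 0.468, 0.884, 0.0]
contact_force: [0.2, -1.0, -0.2]
width: 0.296
```

Emit:
apply_moves([
  [[0.077,0.1,-0.04],[0,0,-35],0.0],
  [[0.077,0.1,-0.04],[0,0,-35],0.0],
  [[0.077,0.1,-0.04],[0,0,-35],0.0],
  [[0.077,0.1,-0.04],[0,0,-35],0.0],
  [[0.077,0.1,-0.04],[0,0,-35],0.0],
])

```text
t: 1.87
ee_pos: [0.483, -0.0002, 0.3626]
ee_rot: [0.001, 0.181, 0.983, 0.0]
contact_force: [-0.1, 0.5, -0.5]
width: -0.003
```

Emit:
apply_moves([
  [[0.011,0.028,0],[0,0,-26],0.0],
  [[0.011,0.028,0],[0,0,-26],0.0],
  [[0.011,0.028,0],[0,0,-26],0.0],
  [[0.011,0.028,0],[0,0,-26],0.0],
  [[0.011,0.028,0],[0,0,-26],0.0],
])

```text
t: 2.28
ee_pos: [0.4823, 0.0275, 0.3615]
ee_rot: [-0.0, -0.042, 0.999, -0.0]
contact_force: [-0.2, -0.1, -0.9]
width: 0.0
```

```bash
python3 - <<'E'
from h import *
plan((.48,.03,.36),185)
im,c,st=snap('wrist','w1.png'); np.save('w1c.npy',np.array([c[0],c[1],np.diag(c[2])]))
for P in [(.523,.139,.112),(.452,-.074,.02),(.391,.075,.02)]: print(proj(c,P).round(0))
E
```

```text
t 2.28 pos [0.4823 0.0275 0.3615] yaw -175.23 tilt 0.02 q [-0.21 -0.13  0.18  1.88 -0.   -0.3 ] F [-0.2 -0.1 -0.9] w 0.0
shift [0.002  0.0027 0.0015] wz -0.2
[[402. 194.]]
[[255. 121.]]
[[358.  87.]]
```

View pics/w1.png

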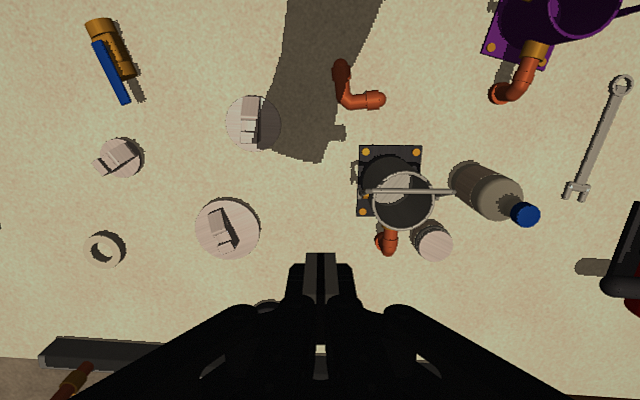

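The near view shows the steel pot's rim centred near (403,200), with the bail bar along row ~192 (x 365–453). Base bolts are visible at (365,152), (419,152) and (362,212). The middle lid is at (253,123), and its ramp runs up the image (towards the robot). Next I'll measure both.

```bash
python3 - <<'E'
from h import *
im=cv2.imread('pics/w1.png'); a=np.load('w1c.npy'); c=(a[0],a[1],np.diag(a[2]))
hsv=cv2.cvtColor(im,cv2.COLOR_BGR2HSV); g=cv2.cvtColor(im,cv2.COLOR_BGR2GRAY)
# bolts
m=cv2.inRange(hsv,(18,120,90),(32,255,255)); m[:, :345]=0; m[:,:][:130]=0; m[235:]=0; m[:,445:]=0
n,l,s,cc=cv2.connectedComponentsWithStats(m)
for i in range(1,n):
    if s[i,4]>5: print('brass',s[i],cc[i].round(1),onplane(c,cc[i],.009).round(4))
x0,y0=340,130
sub=cv2.resize(g[y0:240,x0:470],None,fx=4,fy=4,interpolation=cv2.INTER_CUBIC)
h=cv2.HoughCircles(cv2.medianBlur(sub,5),cv2.HOUGH_GRADIENT,1,20,param1=120,param2=25,minRadius=100,maxRadius=150)
for q in (h[0][:5] if h is not None else []):
    uv=q[:2]/4+[x0-.375,y0-.375]; P=onplane(c,uv,.112); print('rim',uv.round(1),P.round(4),'r mm',(q[2]/4*np.linalg.norm(onplane(c,uv+[1,0],.112)-P)*1000).round(1))
# middle lid
x1,y1=210,80
sat=hsv[...,1]; print('sat bg',np.median(sat[150:180,100:180]),'lid',np.median(sat[225:240,200:210]), hsv[120,232],hsv[125,250])
A=cv2.resize(im[130:240,340:470],(520,440),interpolation=cv2.INTER_CUBIC)
B=cv2.resize(im[85:160,215:285],(280,300),interpolation=cv2.INTER_CUBIC)
o=np.zeros((440,800,3),np.uint8);o[:,:520]=A;o[:300,520:]=B;cv2.imwrite('pics/crop2.png',o)
E
```

```text
brass [362 148   8   8  52] [365.5 151.5] [0.4859 0.0994 0.009 ]
brass [413 149   7   7  37] [416.  151.9] [0.4799 0.1789 0.009 ]
brass [365 194   4   3   8] [366.6 194.8] [0.5566 0.1101 0.009 ]
brass [360 209   5   5  22] [362.1 211. ] [0.5854 0.1061 0.009 ]
rim [401.2 197.2] [0.5269 0.1393 0.112 ] r mm 40.8
rim [406.  199.2] [0.5291 0.146  0.112 ] r mm 38.0
rim [400.2 202.2] [0.5339 0.139  0.112 ] r mm 34.5
rim [407.  204.2] [0.536  0.1485 0.112 ] r mm 43.7
sat bg 57.0 lid 56.0 [ 18  47 183] [ 24  36 184]
```

View pics/crop2.png

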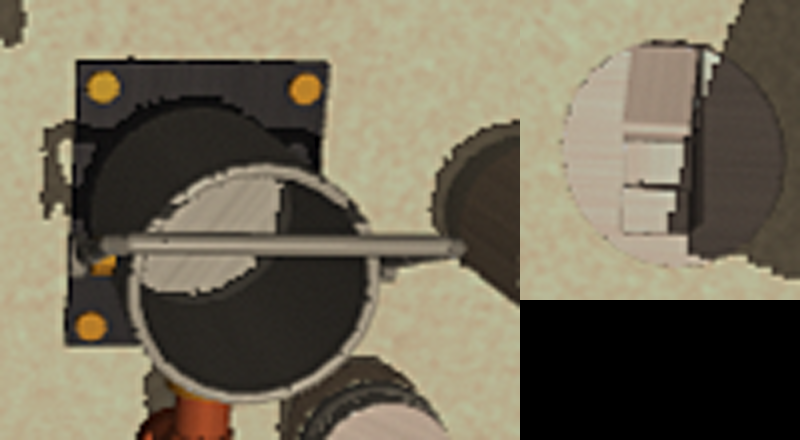

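```bash
python3 - <<'E'
from h import *
a=np.load('w1c.npy'); c=(a[0],a[1],np.diag(a[2]))
pot=lambda x,y:(340+x/4-.375,130+y/4-.375); lid=lambda x,y:(215+(x-520)/4-.375,85+y/4-.375)
print('rim',onplane(c,pot(254,282),.112).round(4))
for z in (.15,.145,.14,.135): print('bar',z,*[onplane(c,pot(*p),z).round(4) for p in((105,243),(460,247))])
print('lid',onplane(c,lid(674.5,154),.016).round(4))
P=onplane(c,lid(627,46),.030);Q=onplane(c,lid(622,233),.054);d=P-Q;print('ridge',P.round(4),Q.round(4),d.round(4),np.degrees(np.arctan2(d[1],d[0])))
P=onplane(c,lid(698,48),.030);print('ramp other corner',P.round(4))
P=onplane(c,lid(622,233),.054);Q=onplane(c,lid(676,233),.054);print('horn far edge',P.round(4),Q.round(4))
E
```

```text
rim [0.5307 0.1424 0.112 ]
bar 0.15 [0.5111 0.085  0.15  ] [0.5034 0.1919 0.15  ]
bar 0.145 [0.5124 0.0858 0.145 ] [0.5047 0.1941 0.145 ]
bar 0.14 [0.5138 0.0866 0.14  ] [0.5059 0.1963 0.14  ]
bar 0.135 [0.5151 0.0874 0.135 ] [0.5072 0.1984 0.135 ]
lid [ 0.4562 -0.0771  0.016 ]
ridge [ 0.418  -0.0924  0.03  ] [ 0.4817 -0.0882  0.054 ] [-0.0637 -0.0042 -0.024 ] -176.1866797036869
ramp other corner [ 0.4166 -0.0668  0.03  ]
horn far edge [ 0.4817 -0.0882  0.054 ] [ 0.4801 -0.0689  0.054 ]
```

The pot centre measures (0.531, 0.142) with its x yaw about -176°. Its 80 x 100 mm bolt pattern checks out, and bail lean is about 0.3. The middle lid is at (0.457, -0.078), yaw about -176°, with a 64 mm ridge as expected. I'll open the bail with the fingers shut.

Emit:
apply_moves([
  [[-0.063,0.11,0.12],[0,0,0.8],0],
  [[-0.063,0.11,0.161],[0,0,0.8],0],
  [[-0.063,0.11,0.161],[0,0,0.8],0],
  [[-0.063,0.11,0.161],[0,0,0.8],0],
  [[-0.063,0.11,0.161],[0,0,0.8],0],
])

```text
t: 2.75
ee_pos: [0.5363, 0.1431, 0.1986]
ee_rot: [-0.0, -0.031, 1.0, -0.0]
contact_force: [0.3, -0.7, 0.5]
width: -0.005
```

```bash
python3 -c "
from h import *
plan((.536,.1427,.13),-176)"
```

```text
t 2.75 pos [0.5363 0.1431 0.1986] yaw -176.47 tilt 0.03 q [ 0.03 -0.03 -0.03  1.57 -0.   -0.04] F [ 0.3 -0.7  0.5] w -0.005
shift [ 0.0003 -0.0004  0.0686] wz -0.5
```

Emit:
apply_moves([
  [[0,0,0.035],[0,0,0],0],
  [[0,0,0.069],[0,0,-0.5],0],
  [[0.012,0,0.069],[0,0,-0.5],0],
  [[0.024,0,0.072],[0,0,-0.5],0],
  [[0.034,0,0.076],[0,0,-0.5],0],
])

```text
t: 3.17
ee_pos: [0.5013, 0.1397, 0.1238]
ee_rot: [-0.001, -0.035, 0.999, -0.0]
contact_force: [0.0, -0.1, -0.2]
width: 0.001
```

Emit:
apply_moves([
  [[0.007,0,0.002],[0,0,0],0],
  [[0.014,0,0.004],[0,0,0],0],
  [[0.014,0,-0.022],[0,0,0],0],
  [[0.037,0,-0.022],[0,0,0],0],
  [[0.037,0,-0.022],[0,0,0],0],
])

```text
t: 3.58
ee_pos: [0.4641, 0.137, 0.148]
ee_rot: [0.0, -0.036, 0.999, -0.0]
contact_force: [-0.2, -0.2, 0.1]
width: -0.005
```

```bash
python3 -c "
from h import *
plan((.531-.066,.1424-.0046,.107),-176)
im,c,st=snap('wrist','w2.png')"
```

```text
t 3.58 pos [0.4641 0.137  0.148 ] yaw -175.82 tilt 0.04 q [ 0.02 -0.26 -0.33  1.5  -0.   -0.06] F [-0.2 -0.2  0.1] w -0.005
shift [-0.0009  0.0007  0.041 ] wz 0.2
```

View pics/w2.png

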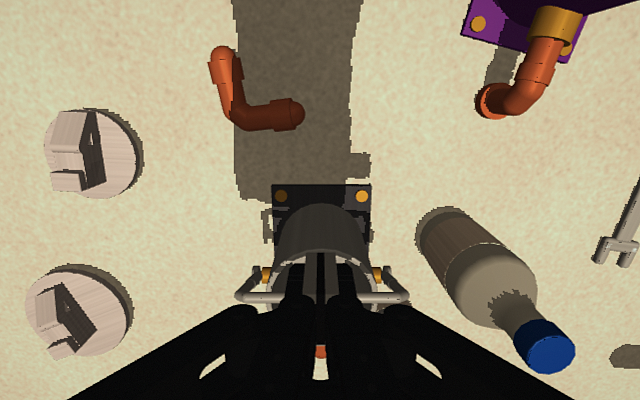

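The fingers cover the middle of the bar. Its ends show at (240,297) and (408,297), so I'll compute the lean from these.

```bash
cat >> h.py <<'E'
C=np.array([.531,.1424,.075]); PX=np.array([-.9976,-.0698,0])
def lean(c,uv):
    best=None
    for th in np.arange(-.3,1.4,.02):
        P=C+.075*(np.sin(th)*PX+np.cos(th)*np.array([0,0,1])); e=proj(c,P)[0]
        if best is None or abs(e[1]-uv[1])<best[0]: best=(abs(e[1]-uv[1]),th,e)
    return best
E
python3 -c "
from h import *
im,c,st=snap('wrist')
print(lean(c,(324,297)))
for t in (0,.3,.6,.8,.9,1,1.1,1.2): print(t,proj(c,C+.075*(np.sin(t)*PX+np.cos(t)*np.array([0,0,1])))[0])"
```

```text
(np.float64(1.1946705601026224), np.float64(0.30000000000000054), array([321.41394161, 298.19467056]))
0 [321.28234348 331.33729709]
0.3 [321.41394161 298.19467056]
0.6 [321.50369316 261.82129254]
0.8 [321.53279939 238.98537906]
0.9 [321.53772301 228.62631375]
1 [321.53647627 219.18467102]
1.1 [321.52943138 210.77277443]
1.2 [321.51706919 203.4657993 ]
```

By this the bail still leans about 0.3, which is unexpected because the push should have carried it. I'll check from the fixed cameras.

```bash
python3 - <<'E'
from h import *
a,ct,_=snap('top'); b,cs,_=snap('scene')
A=cv2.resize(a[170:260,250:350],(400,360),interpolation=cv2.INTER_CUBIC)
B=cv2.resize(b[160:260,285:385],(400,400),interpolation=cv2.INTER_CUBIC)
o=np.zeros((400,800,3),np.uint8);o[:360,:400]=A;o[:,400:]=B;cv2.imwrite('pics/crop3.png',o)
st=arm.get_state()
print('tcp',proj(ct,st['ee_pos']),proj(cs,st['ee_pos']))
for t in (0,.3,.6,.8,1,1.2):
  P=C+.075*(np.sin(t)*PX+np.cos(t)*np.array([0,0,1])); u=proj(ct,P)[0]; v=proj(cs,P)[0]; print(t,(u-[250,170])*4,(v-[285,160])*4+[400,0])
E
```

```text
tcp [[300.40282085 231.99842196]] [[338.96090061 175.42952038]]
0 [192.55204927 154.05604535] [595.28823161 135.93952166]
0.3 [195.30416326 186.08926228] [602.74261237 112.09093745]
0.6 [198.20272909 215.42624451] [609.08249651  96.09094266]
0.8 [200.06978823 232.01730926] [612.40461797  90.42881838]
1 [201.78826268 245.40535733] [614.86259407  88.93213892]
1.2 [203.28674823 255.08027334] [616.38444488  91.53263567]
```

View pics/crop3.png

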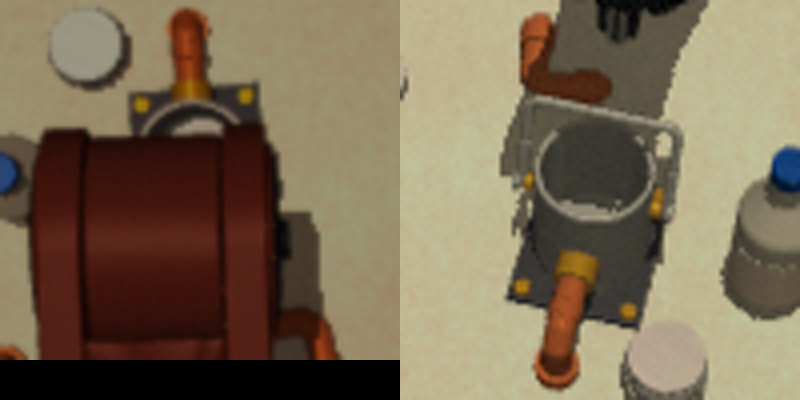

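The scene view shows why. The real fingertips end well above the reported TCP, about 25 mm by two views, so the fingers passed over the bar. I'll settle the offset by touching the bare bench lightly with shut fingers.

Emit:
apply_moves([
  [[0.0015,-0.102,0],[0,0,0],0],
  [[0.0015,-0.102,0],[0,0,0],0],
  [[0.0015,-0.102,0.03],[0,0,0],0],
  [[0.0015,-0.102,0.07],[0,0,0],0],
  [[0.0015,-0.102,0.11],[0,0,0],0],
])

```text
t: 4.2
ee_pos: [0.4729, 0.0335, 0.0359]
ee_rot: [0.001, -0.036, 0.999, -0.0]
contact_force: [0.3, -0.4, -0.5]
width: -0.001
```

Emit:
apply_moves([
  [[0,0,0.01],[0,0,0],0],
  [[0,0,0.02],[0,0,0],0],
  [[0,0,0.025],[0,0,0],0],
  [[0,0,0.03],[0,0,0],0],
  [[0,0,0.032],[0,0,0],0],
])

```text
t: 4.62
ee_pos: [0.4728, 0.0352, 0.0058]
ee_rot: [0.001, -0.037, 0.999, -0.0]
contact_force: [-0.0, -0.7, 0.4]
width: -0.002
```

```bash
python3 - <<'E'
from h import *
im,c,st=snap('wrist','w3.png'); b,cs,_=snap('scene'); p=st['ee_pos']; plan(p)
u=proj(c,p)[0]; v=proj(cs,p)[0]; v25=proj(cs,p+[0,0,.025])[0]; print(u,v,v25)
A=im[150:390,160:480]; A=cv2.resize(A,(480,360))
x,y=int(v[0])-40,int(v[1])-60; B=cv2.resize(b[y:y+90,x:x+80],(320,360),interpolation=cv2.INTER_CUBIC)
k=lambda q:tuple(int(i) for i in ((q-[x,y])*4))
cv2.drawMarker(B,k(v),(0,0,255),0,12); cv2.drawMarker(B,k(v25),(0,255,0),0,12)
cv2.drawMarker(A,tuple(int(i) for i in (u-[160,150])*1.5),(0,0,255),0,12)
cv2.imwrite('pics/crop4.png',np.hstack([A,B]))
E
```

```text
t 4.72 pos [0.4725 0.0352 0.0058] yaw -175.73 tilt 0.09 q [-0.2  -0.24 -0.57  1.24 -0.   -0.28] F [-0.6 -0.4  0. ] w 0.0
shift [-0.0003 -0.     -0.0001] wz 0
[320.39788162 233.99097634] [305.00286877 194.28258054] [304.80895719 189.90052853]
```

View pics/crop4.png

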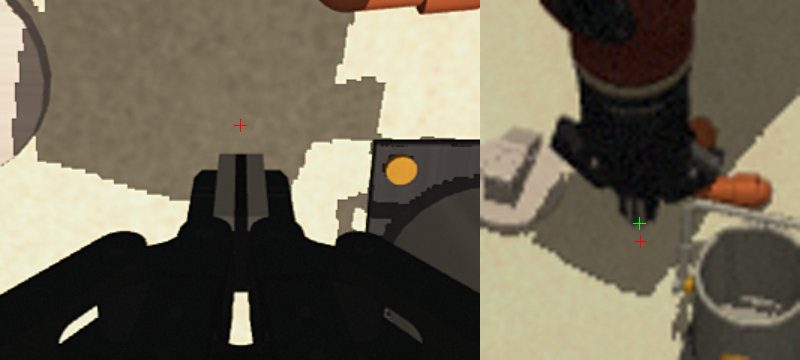

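The markers confirm it: the real tips sit about 25–30 mm short of the reported TCP (marker at row 241, tip at row ~218 on the right). I'll go on down in small steps until touch.

Emit:
apply_moves([
  [[0,0,0.005],[0,0,0],0],
  [[0,0,0.01],[0,0,0],0],
  [[0,0,0.014],[0,0,0],0],
  [[0,0,0.018],[0,0,0],0],
])

```text
t: 5.05
ee_pos: [0.4716, 0.0352, -0.0137]
ee_rot: [-0.0, -0.037, 0.999, -0.0]
contact_force: [-0.5, 0.1, -0.1]
width: 0.0
```

Emit:
apply_moves([
  [[0,0,0.002],[0,0,0],0],
  [[0,0,0.004],[0,0,0],0],
  [[0,0,0.004],[0,0,0],0],
])

```text
t: 5.3
ee_pos: [0.4713, 0.0352, -0.0178]
ee_rot: [-0.0, -0.037, 0.999, 0.0]
contact_force: [1.1, 0.2, -0.5]
width: -0.002
```

Emit:
apply_moves([
  [[0,0,0.002],[0,0,0],0],
  [[0,0,0.003],[0,0,0],0],
  [[0,0,0.003],[0,0,0],0],
])

```text
t: 5.55
ee_pos: [0.4715, 0.0352, -0.0205]
ee_rot: [-0.0, -0.037, 0.999, -0.0]
contact_force: [0.5, -0.4, 0.6]
width: -0.0
```

Emit:
apply_moves([
  [[0,0,0.001],[0,0,0],0],
  [[0,0,0.002],[0,0,0],0],
  [[0,0,0.002],[0,0,0],0],
])

```text
t: 5.8
ee_pos: [0.4715, 0.0352, -0.0225]
ee_rot: [-0.0, -0.037, 0.999, -0.0]
contact_force: [0.1, -0.9, -0.1]
width: 0.0
```

Emit:
apply_moves([
  [[0,0,0.001],[0,0,0],0],
  [[0,0,0.002],[0,0,0],0],
  [[0,0,0.002],[0,0,0],0],
])

```text
t: 6.05
ee_pos: [0.4715, 0.0352, -0.0245]
ee_rot: [-0.0, -0.037, 0.999, -0.0]
contact_force: [-0.5, -0.5, -0.1]
width: -0.002
```

Emit:
apply_moves([
  [[0,0,0.001],[0,0,0],0],
  [[0,0,0.002],[0,0,0],0],
  [[0,0,0.002],[0,0,0],0],
])

```text
t: 6.3
ee_pos: [0.4715, 0.0352, -0.0265]
ee_rot: [-0.0, -0.037, 0.999, -0.0]
contact_force: [-1.3, 0.2, 0.1]
width: -0.002
```

Emit:
apply_moves([
  [[0,0,0.001],[0,0,0],0],
  [[0,0,0.002],[0,0,0],0],
  [[0,0,0.002],[0,0,0],0],
])

```text
t: 6.55
ee_pos: [0.4715, 0.0352, -0.0285]
ee_rot: [-0.0, -0.037, 0.999, -0.0]
contact_force: [0.6, -0.4, 0.7]
width: -0.003
```

Emit:
apply_moves([
  [[0,0,0.001],[0,0,0],0],
  [[0,0,0.002],[0,0,0],0],
  [[0,0,0.002],[0,0,0],0],
])

```text
t: 6.8
ee_pos: [0.4715, 0.0352, -0.0305]
ee_rot: [-0.0, -0.037, 0.999, -0.0]
contact_force: [0.7, 0.1, 0.1]
width: 0.0
```

```bash
python3 - <<'E'
from h import *
im,c,st=snap('wrist','w4.png'); b,cs,_=snap('scene'); p=st['ee_pos']; plan(p)
v=proj(cs,p+[0,0,.03])[0]
A=cv2.resize(im[150:390,160:480],(480,360))
x,y=int(v[0])-40,int(v[1])-60; B=cv2.resize(b[y:y+90,x:x+80],(320,360),interpolation=cv2.INTER_CUBIC)
cv2.imwrite('pics/crop5.png',np.hstack([A,B])); print(((v-[x,y])*4).round())
E
```

```text
t 6.9 pos [ 0.4715  0.0352 -0.0304] yaw -175.75 tilt 0.01 q [-0.2  -0.21 -0.61  1.17 -0.   -0.28] F [-0.4  0.1  0.2] w -0.002
shift [0.0001 0.     0.0002] wz 0
[161. 240.]
```

View pics/crop5.png

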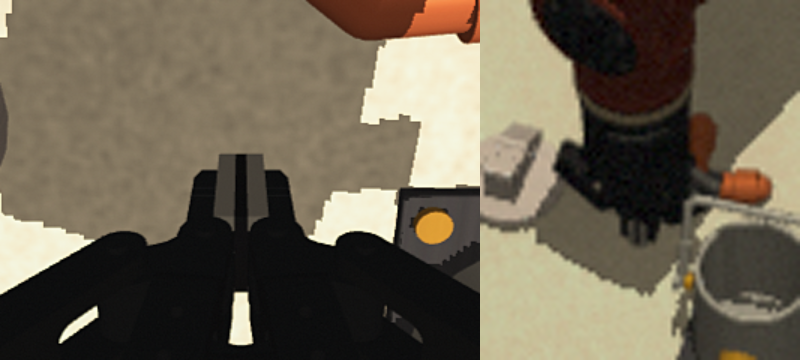

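The tips look to be at the bench now, near (641,243), which matches TCP + 30 mm. I'll continue gently.

Emit:
apply_moves([
  [[0,0,0.001],[0,0,0],0],
  [[0,0,0.0015],[0,0,0],0],
  [[0,0,0.0015],[0,0,0],0],
])

```text
t: 7.15
ee_pos: [0.4715, 0.0352, -0.032]
ee_rot: [-0.0, -0.037, 0.999, -0.0]
contact_force: [-0.2, -0.1, 0.3]
width: -0.0
```

Emit:
apply_moves([
  [[0,0,0.001],[0,0,0],0],
  [[0,0,0.0015],[0,0,0],0],
  [[0,0,0.0015],[0,0,0],0],
])

```text
t: 7.4
ee_pos: [0.4715, 0.0352, -0.0335]
ee_rot: [-0.0, -0.037, 0.999, -0.0]
contact_force: [-0.1, -0.7, 0.8]
width: -0.003
```

Emit:
apply_moves([
  [[0,0,0.001],[0,0,0],0],
  [[0,0,0.0015],[0,0,0],0],
  [[0,0,0.0015],[0,0,0],0],
])

```text
t: 7.65
ee_pos: [0.4715, 0.0352, -0.035]
ee_rot: [-0.0, -0.037, 0.999, -0.0]
contact_force: [0.4, 0.4, 0.5]
width: -0.001
```

Emit:
apply_moves([
  [[0,0,0.001],[0,0,0],0],
  [[0,0,0.002],[0,0,0],0],
  [[0,0,0.002],[0,0,0],0],
])

```text
t: 7.9
ee_pos: [0.4714, 0.0352, -0.037]
ee_rot: [-0.0, -0.037, 0.999, 0.0]
contact_force: [0.6, 0.4, -0.6]
width: -0.0
```

Emit:
apply_moves([
  [[0,0,0.001],[0,0,0],0],
  [[0,0,0.002],[0,0,0],0],
  [[0,0,0.002],[0,0,0],0],
])

```text
t: 8.15
ee_pos: [0.4714, 0.0352, -0.0391]
ee_rot: [-0.0, -0.037, 0.999, -0.0]
contact_force: [0.4, 1.0, 0.3]
width: 0.002
```

Emit:
apply_moves([
  [[0,0,0.001],[0,0,0],0],
  [[0,0,0.002],[0,0,0],0],
  [[0,0,0.002],[0,0,0],0],
])

```text
t: 8.4
ee_pos: [0.4716, 0.0352, -0.0393]
ee_rot: [-0.0, -0.037, 0.999, -0.0]
contact_force: [-9.4, 1.8, 19.1]
width: -0.002
```

Touch was at reported TCP z = -0.039 with shut fingers, so the true tips are 39 mm behind the reported TCP. I'll apply that from here on. Now I rise and redo the bail push with tips at true heights.

Emit:
apply_moves([
  [[0,0,-0.04],[0,0,0],0],
  [[0,0,-0.08],[0,0,0],0],
  [[0,0,-0.12],[0,0,0],0],
  [[0,0,-0.16],[0,0,0],0],
  [[0,0,-0.202],[0,0,0],0],
])

```text
t: 8.82
ee_pos: [0.4711, 0.0353, 0.1626]
ee_rot: [-0.0, -0.037, 0.999, -0.0]
contact_force: [0.7, -0.5, 0.3]
width: -0.002
```

Emit:
apply_moves([
  [[-0.024,0.034,0],[0,0,0],0],
  [[-0.048,0.068,0],[0,0,0],0],
  [[-0.072,0.102,0],[0,0,0],0],
  [[-0.072,0.102,0.0],[0,0,0],0],
])

```text
t: 9.15
ee_pos: [0.5375, 0.147, 0.1589]
ee_rot: [-0.001, -0.039, 0.999, 0.001]
contact_force: [-0.5, -0.4, -0.2]
width: 0.001
```

```bash
python3 -c "
from h import *
plan((.536,.1427,.091),-176)"
```

```text
t 9.15 pos [0.5375 0.147  0.1589] yaw -175.55 tilt 0.13 q [ 0.03 -0.03 -0.1   1.5   0.   -0.05] F [-0.5 -0.4 -0.2] w 0.001
shift [ 0.0017 -0.0043  0.0679] wz 0.5
```

Emit:
apply_moves([
  [[0.001,-0.003,0.035],[0,0,0.5],0],
  [[0.001,-0.003,0.07],[0,0,0.5],0],
  [[0.001,-0.003,0.07],[0,0,0.5],0],
  [[0.012,-0.003,0.07],[0,0,0.5],0],
  [[0.022,-0.003,0.073],[0,0,0.5],0],
])

```text
t: 9.57
ee_pos: [0.5141, 0.1375, 0.089]
ee_rot: [0.0, -0.033, 0.999, -0.0]
contact_force: [0.6, -0.1, -0.7]
width: -0.003
```

Emit:
apply_moves([
  [[0.009,0,0.002],[0,0,0],0],
  [[0.018,0,0.004],[0,0,0],0],
  [[0.026,0,0.007],[0,0,0],0],
  [[0.026,0,0.007],[0,0,0],0],
])

```text
t: 9.9
ee_pos: [0.4875, 0.1359, 0.0822]
ee_rot: [0.0, -0.033, 0.999, -0.0]
contact_force: [0.7, 0.1, -0.7]
width: -0.002
```

```bash
python3 -c "
from h import *
plan((.531-.0658,.1424-.0046,.103),-176)
im,c,st=snap('wrist','w5.png')
for t in (.3,.6,.7,.8,.9,1,1.1,1.2): print(t,proj(c,C+.075*(np.sin(t)*PX+np.cos(t)*np.array([0,0,1])))[0].round())
g=cv2.cvtColor(im,cv2.COLOR_BGR2GRAY)
for x in (262,270,372,380): print(x,g[150:330:4,x])"
```

```text
t 9.9 pos [0.4875 0.1359 0.0822] yaw -176.25 tilt 0.02 q [ 0.01 -0.18 -0.38  1.37 -0.   -0.05] F [ 0.7  0.1 -0.7] w -0.002
shift [ 0.0221  0.0034 -0.0209] wz -0.2
0.3 [329. 342.]
0.6 [328. 287.]
0.7 [328. 270.]
0.8 [328. 253.]
0.9 [328. 238.]
1 [328. 224.]
1.1 [327. 212.]
1.2 [327. 202.]
262 [101  98 102 102 103 102  98  54  15  28  44  59  89  89  87  93 100 100
 102 103  95  90  64  75  66 104 214 223 214 215 216 220 154  30  50  47
  64  69  68  70  46   6  11  11   9]
270 [ 95  95  95  95  93  91 103   9  22  62  56  57  50  24  23  23  24  23
  24  24  23  20  65  74  69  53  52  48  49  48  49  49  48  48  71  69
  70  47  50  47  46  11   9  10   9]
372 [210 215 216 218 213  93  94  21  23  61  57  57  34  32  67  65  65  63
  64  67  53  49  66  76  65  48  50  50  51  51  52  54  70  67  48  47
  48  49  48  48  51  10   9  11  11]
380 [213 213 210 214 217  86  97  18  21  61  58  58  19  29  55  30  28  64
  55  49  19  25  66  76  64  40  52  48  48  48  49  51  49  72  69  49
  47  48  48  47  49   9   8   9  12]
```

The bar sits at row ~242, a lean of about 0.88, so the push works. Now I lift over it and press it down to the stop.

Emit:
apply_moves([
  [[0,0.003,-0.018],[0,0,0],0],
  [[0,0.003,-0.018],[0,0,0],0],
  [[0.023,0.003,-0.018],[0,0,0],0],
  [[0.023,0.003,-0.018],[0,0,0],0],
  [[0.023,0.003,-0.006],[0,0,0],0],
])

```text
t: 10.37
ee_pos: [0.4668, 0.1374, 0.089]
ee_rot: [0.002, -0.033, 0.999, -0.0]
contact_force: [0.5, -1.6, 0.7]
width: -0.002
```

Emit:
apply_moves([
  [[0.001,0,0.008],[0,0,0],0],
  [[0.002,0,0.016],[0,0,0],0],
  [[0.002,0,0.02],[0,0,0],0],
  [[0.002,0,0.02],[0,0,0],0],
])

```text
t: 10.7
ee_pos: [0.4629, 0.1372, 0.0664]
ee_rot: [-0.0, -0.033, 0.999, -0.0]
contact_force: [-0.1, -0.2, 1.0]
width: -0.003
```

```bash
cat >> h.py <<'E'
def barrow(c,im,ys=(-.03,.03)):
    PY=np.array([.0698,-.9976,0]); g=cv2.cvtColor(im,cv2.COLOR_BGR2GRAY)
    for y in ys:
        print('y',y,[(round(t,2),int(g[tuple(np.clip(proj(c,C+y*PY+.075*(np.sin(t)*PX+np.cos(t)*np.array([0,0,1])))[0].round().astype(int)[::-1],0,(399,639)))])) for t in np.arange(-.2,1.35,.05)])
E
python3 -c "
from h import *
plan((.531-.0658,.1424-.0046,.16),-176)
im,c,st=snap('wrist','w6.png'); barrow(c,im)"
```

```text
t 10.7 pos [0.4629 0.1372 0.0664] yaw -176.25 tilt 0.04 q [ 0.02 -0.24 -0.46  1.35 -0.   -0.05] F [-0.1 -0.2  1. ] w -0.003
shift [-0.0023  0.0004 -0.0936] wz -0.2
y -0.03 [(np.float64(-0.2), 9), (np.float64(-0.15), 10), (np.float64(-0.1), 9), (np.float64(-0.05), 9), (np.float64(-0.0), 9), (np.float64(0.05), 8), (np.float64(0.1), 8), (np.float64(0.15), 10), (np.float64(0.2), 10), (np.float64(0.25), 10), (np.float64(0.3), 10), (np.float64(0.35), 10), (np.float64(0.4), 10), (np.float64(0.45), 8), (np.float64(0.5), 10), (np.float64(0.55), 14), (np.float64(0.6), 11), (np.float64(0.65), 13), (np.float64(0.7), 13), (np.float64(0.75), 11), (np.float64(0.8), 6), (np.float64(0.85), 8), (np.float64(0.9), 215), (np.float64(0.95), 218), (np.float64(1.0), 214), (np.float64(1.05), 151), (np.float64(1.1), 96), (np.float64(1.15), 66), (np.float64(1.2), 66), (np.float64(1.25), 19), (np.float64(1.3), 23)]
y 0.03 [(np.float64(-0.2), 10), (np.float64(-0.15), 12), (np.float64(-0.1), 9), (np.float64(-0.05), 9), (np.float64(-0.0), 9), (np.float64(0.05), 12), (np.float64(0.1), 12), (np.float64(0.15), 10), (np.float64(0.2), 10), (np.float64(0.25), 10), (np.float64(0.3), 10), (np.float64(0.35), 10), (np.float64(0.4), 10), (np.float64(0.45), 10), (np.float64(0.5), 7), (np.float64(0.55), 8), (np.float64(0.6), 12), (np.float64(0.65), 14), (np.float64(0.7), 14), (np.float64(0.75), 11), (np.float64(0.8), 10), (np.float64(0.85), 9), (np.float64(0.9), 222), (np.float64(0.95), 211), (np.float64(1.0), 213), (np.float64(1.05), 133), (np.float64(1.1), 95), (np.float64(1.15), 65), (np.float64(1.2), 65), (np.float64(1.25), 56), (np.float64(1.3), 58)]
```

The bar is at a lean of about 1.17, at the stop, so step 1 is met. Now to the lid.

Emit:
apply_moves([
  [[0,0,-0.04],[0,0,0],0],
  [[0.002,-0.02,-0.07],[0,0,0],0.055],
  [[0.006,-0.06,-0.08],[0,0,0],0.055],
  [[0.01,-0.1,-0.08],[0,0,0],0.055],
  [[0.014,-0.14,-0.08],[0,0,0],0.055],
])

```text
t: 11.17
ee_pos: [0.4588, -0.0048, 0.1477]
ee_rot: [0.001, -0.034, 0.999, -0.0]
contact_force: [1.8, 0.1, -0.2]
width: 0.564
```

Emit:
apply_moves([
  [[0.003,-0.037,0],[0,0,0],0.055],
  [[0.006,-0.074,0],[0,0,0],0.055],
  [[0.006,-0.074,0],[0,0,0],0.055],
  [[0.006,-0.074,0],[0,0,0],0.055],
])

```text
t: 11.5
ee_pos: [0.4569, -0.0794, 0.1462]
ee_rot: [-0.0, -0.031, 1.0, 0.0]
contact_force: [-0.4, 1.0, 0.1]
width: 0.642
```

```bash
python3 -c "
from h import *
plan((.4568,-.0777,-.014),-176)
"
```

```text
t 11.5 pos [ 0.4569 -0.0794  0.1462] yaw -176.48 tilt 0.04 q [-0.46 -0.32 -0.38  1.51 -0.   -0.52] F [-0.4  1.   0.1] w 0.642
shift [-1.000e-04  1.600e-03  1.602e-01] wz -0.5
```

Emit:
apply_moves([
  [[0,0.0016,0.04],[0,0,-0.4],0.055],
  [[0,0.0016,0.08],[0,0,-0.4],0.055],
  [[0,0.0016,0.115],[0,0,-0.4],0.055],
  [[0,0.0016,0.14],[0,0,-0.4],0.055],
  [[0,0.0016,0.163],[0,0,-0.4],0.055],
])

```text
t: 11.92
ee_pos: [0.456, -0.0741, -0.0187]
ee_rot: [-0.001, -0.037, 0.999, 0.001]
contact_force: [-0.3, -0.8, -0.3]
width: 0.645
```

Emit:
apply_moves([
  [[0,0,0.0],[0,0,0],0.055],
  [[0,0,0.0],[0,0,0],0.02],
  [[0,0,0],[0,0,0],0.01],
  [[0,0,0],[0,0,0],0.01],
  [[0,0,0],[0,0,0],0.01],
])

```text
t: 12.33
ee_pos: [0.4587, -0.0764, -0.014]
ee_rot: [0.002, -0.036, 0.999, -0.001]
contact_force: [-1.1, 1.0, 7.0]
width: 0.268
```

Emit:
apply_moves([
  [[0,0,0.0],[0,0,0],0.01],
  [[0,0,0.0],[0,0,0],0.01],
  [[0,0,0],[0,0,0],0.01],
])

```text
t: 12.58
ee_pos: [0.4587, -0.0764, -0.014]
ee_rot: [0.002, -0.036, 0.999, -0.001]
contact_force: [0.4, 1.2, 7.0]
width: 0.269
```

```bash
python3 -c "
from h import *
plan((.4568,-.0777,-.017),-176)
im,c,st=snap('wrist','w7.png')
b,cs,_=snap('scene'); v=proj(cs,np.array([.457,-.078,.03]))[0].astype(int); B=cv2.resize(b[v[1]-45:v[1]+45,v[0]-40:v[0]+40],(355,400),interpolation=cv2.INTER_CUBIC)
cv2.imwrite('pics/crop6.png',np.hstack([im[:,100:540],B]))
"
```

```text
t 12.58 pos [ 0.4587 -0.0764 -0.014 ] yaw -175.84 tilt 0.2 q [-0.45 -0.26 -0.62  1.2   0.   -0.52] F [0.4 1.2 7. ] w 0.269
shift [ 0.002  -0.0011  0.003 ] wz 0.2
```

View pics/crop6.png

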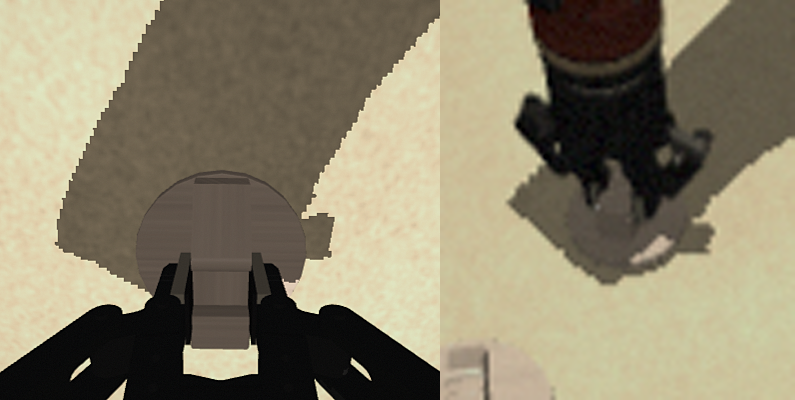

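The jaws hold the ridge at about 23 mm, and the flange is centred at column ~320 (edges 237 and 405 in the full image, front edge at row 170). I'll compute where the lid sits relative to the tool, and lift a little.

```bash
python3 -c "
from h import *
im,c,st=snap('wrist'); print(st['ee_pos'])
for uv,z in [((322,170),.010),((322,171),.018),((322,185),.018),((322,178),.030),((237,245),.018),((405,245),.018),((322,348),.054)]: print(uv,z,onplane(c,uv,z).round(4))
for P in [(-.042,0,.010),(.04,0,.03),(-.024,0,.054),(.012,0,.048)]: print(P, proj(c,np.array([.457,-.0777,0])+P[0]*PX*np.sign(1)+np.array([0,0,P[2]]))[0].round(1))
print('front', proj(c,np.array([.457,-.0777,.01])+.042*PX)[0], proj(c,np.array([.457,-.0777,.018])+.042*PX)[0])
"
```

```text
[ 0.45868742 -0.07643193 -0.01397257]
(322, 170) 0.01 [ 0.4154 -0.0788  0.01  ]
(322, 171) 0.018 [ 0.414  -0.0789  0.018 ]
(322, 185) 0.018 [ 0.4206 -0.0784  0.018 ]
(322, 178) 0.03 [ 0.4143 -0.079   0.03  ]
(237, 245) 0.018 [ 0.4537 -0.1174  0.018 ]
(405, 245) 0.018 [ 0.4477 -0.036   0.018 ]
(322, 348) 0.054 [ 0.4802 -0.0741  0.054 ]
(-0.042, 0, 0.01) [318.1 318.4]
(0.04, 0, 0.03) [317.9 184.1]
(-0.024, 0, 0.054) [317.3 349.2]
(0.012, 0, 0.048) [317.4 264.2]
front [318.20399209 169.18050844] [318.07713781 173.01153363]
```

Emit:
apply_moves([
  [[0,0,-0.01],[0,0,0],0.01],
  [[0,0,-0.025],[0,0,0],0.01],
  [[0,0,-0.025],[0,0,0],0.01],
])

```text
t: 12.98
ee_pos: [0.4587, -0.0768, 0.0121]
ee_rot: [0.002, -0.036, 0.999, -0.001]
contact_force: [0.9, 0.1, -1.2]
width: 0.266
```

```bash
python3 -c "
from h import *
plan((.531,.1424,.13),-176)
a=arm.get_state();print(a['contact_force'],a['moment'])
im,c,st=snap('wrist','w8.png'); g=cv2.cvtColor(im,cv2.COLOR_BGR2GRAY); print(g[140:200:2,322]); o=cv2.imread('pics/w7.png',0); print(o[140:200:2,322])
"
```

```text
t 12.98 pos [ 0.4587 -0.0768  0.0121] yaw -175.85 tilt 0.23 q [-0.45 -0.28 -0.59  1.25 -0.   -0.52] F [ 0.9  0.1 -1.2] w 0.266
shift [-0.0884  0.2132 -0.118 ] wz 0.2
[ 0.86986615  0.05565528 -1.15719403] [-0.09171235 -0.02771899  0.04498172]
[92 89 88 86 89 91 90 92 93 95 92 91 93 89 86 64 63 92 84 56 60 58 86 82
 83 82 83 83 83 82]
[ 97  97  99  98  98  94  93  93  95  96  97  97  98  99 101  70  68  95
  92  59  66  63  90  87  88  89  88  87  87  86]
```

The lid moves rigidly with the tool, its centre 1.4 mm along tool +x from the TCP and its underside 14 mm above it. I'll rise and re-measure the rim on the way, without the gripper in the line of sight.

Emit:
apply_moves([
  [[0,0,-0.035],[0,0,0],0.01],
  [[0,0,-0.07],[0,0,0],0.01],
  [[0,0.01,-0.105],[0,0,0],0.01],
  [[-0.006,0.03,-0.135],[0,0,0],0.01],
  [[-0.012,0.05,-0.165],[0,0,0],0.01],
])

```text
t: 13.45
ee_pos: [0.4652, -0.025, 0.1752]
ee_rot: [0.0, -0.035, 0.999, -0.0]
contact_force: [0.3, 0.2, -2.5]
width: 0.268
```

Emit:
apply_moves([
  [[-0.003,0.02,-0.012],[0,0,0],0.01],
  [[-0.006,0.045,-0.023],[0,0,0],0.01],
  [[-0.006,0.045,-0.023],[0,0,0],0.01],
  [[-0.006,0.045,-0.023],[0,0,0],0.01],
])

```text
t: 13.78
ee_pos: [0.4683, 0.0209, 0.197]
ee_rot: [0.0, -0.037, 0.999, -0.0]
contact_force: [0.4, 0.6, -3.1]
width: 0.27
```

```bash
cat > rim.py <<'E'
from h import *
from scipy.optimize import least_squares
plan((.5324,.1425,.139),-176)
im,c,st=snap('wrist','w9.png'); e=cv2.Canny(im,60,150)
v,u=np.nonzero(e); K,Rm,t=c; Cc=-Rm.T@t
def pts(z):
    d=(Rm.T@np.linalg.inv(K)@np.vstack([u,v,np.ones_like(u)])).T; return (Cc+d*((z-Cc[2])/d[:,2])[:,None])[:,:2]
P=pts(.112)
for r in (.0425,.038):
    x0=np.array([.5315,.1425]); best=max(((np.sum(abs(np.hypot(*(P-x0-[i,j]).T)-r)<.0008),i,j) for i in np.arange(-.008,.0081,.0005) for j in np.arange(-.008,.0081,.0005)))
    x0=x0+best[1:]
    for k in range(5):
        s=P[abs(np.hypot(*(P-x0).T)-r)<.0015]; x0=least_squares(lambda q:np.hypot(*(s-q).T)-r,x0,loss='soft_l1',f_scale=.0005).x
    a=np.degrees(np.arctan2(*(s-x0).T)); print(r,best,x0.round(4),len(s),np.histogram(a,12,(-180,180))[0])
H=cv2.inRange(cv2.cvtColor(im,cv2.COLOR_BGR2HSV),(16,130,90),(32,255,255)); n,l,s,cc=cv2.connectedComponentsWithStats(H)
for i in range(1,n):
    p=onplane(c,cc[i],.009)
    if s[i,4]>8 and np.hypot(*(p[:2]-[.5315,.1425]))<.09: print('brass',s[i,4],cc[i].round(1),p.round(4))
q=proj(c,(.5315,.1425,.112))[0].astype(int); x,y=max(q[0]-100,0),max(q[1]-75,0)
cv2.imwrite('pics/crop7.png',cv2.resize(im[y:y+150,x:x+200],(800,600),interpolation=cv2.INTER_CUBIC)); print('crop origin',x,y)
E
python3 rim.py
```

```text
t 13.78 pos [0.4683 0.0209 0.197 ] yaw -175.72 tilt 0.04 q [-0.24 -0.3  -0.27  1.6  -0.   -0.31] F [ 0.4  0.6 -3.1] w 0.27
shift [-0.0729  0.1165  0.058 ] wz 0.3
0.0425 (np.int64(231), np.float64(0.0010000000000000078), np.float64(0.0005000000000000074)) [0.5324 0.143 ] 305 [27 34 29 33 33 21 31 26 15  3 31 22]
0.038 (np.int64(229), np.float64(0.0005000000000000074), np.float64(6.938893903907228e-18)) [0.5321 0.1426] 266 [18 19 20 24 27 23 28 29 22  9 27 20]
brass 98 [388.3 186.9] [0.4854 0.0992 0.009 ]
brass 75 [459.1 185.9] [0.4783 0.1787 0.009 ]
crop origin 351 196
```

Emit:
apply_moves([
  [[-0.02,0.03,0.0],[0,0,0],0.01],
  [[-0.038,0.06,0.02],[0,0,0],0.01],
  [[-0.056,0.088,0.04],[0,0,0],0.01],
  [[-0.0743,0.1168,0.062],[0,0,0],0.01],
  [[-0.0743,0.1168,0.062],[0,0,0],0.01],
])

```text
t: 14.25
ee_pos: [0.5322, 0.1449, 0.1279]
ee_rot: [-0.004, -0.037, 0.999, 0.001]
contact_force: [-0.2, 0.4, -3.2]
width: 0.269
```

Emit:
apply_moves([
  [[0,0,0.0],[0,0,0],0.01],
  [[0,0,0.0],[0,0,0],0.01],
])

```text
t: 14.42
ee_pos: [0.5332, 0.141, 0.1341]
ee_rot: [-0.001, -0.036, 0.999, -0.0]
contact_force: [0.2, -1.1, -2.5]
width: 0.262
```

```bash
python3 -c "
from h import *
plan((.5337,.1429,.088),-175.6)
"
```

```text
t 14.42 pos [0.5332 0.141  0.1341] yaw -175.88 tilt 0.1 q [ 0.02 -0.05 -0.16  1.46 -0.   -0.05] F [ 0.2 -1.1 -2.5] w 0.262
shift [-0.0007  0.0019  0.0461] wz -0.3
```

Emit:
apply_moves([
  [[0,0,0.012],[0,0,0],0.01],
  [[0,0,0.024],[0,0,0],0.01],
  [[0,0,0.024],[0,0,0],0.01],
  [[0,0,0.024],[0,0,0],0.01],
  [[0,0,0.024],[0,0,0],0.01],
])

```text
t: 14.83
ee_pos: [0.5336, 0.1415, 0.111]
ee_rot: [0.0, -0.036, 0.999, -0.0]
contact_force: [0.5, 0.5, -1.9]
width: 0.271
```

```bash
python3 -c "
from h import *
plan((.5337,.1429,.088),-175.6)
im,c,st=snap('wrist','w10.png')
u=st['ee_pos'][2]+.014
g=cv2.imread('pics/w10.png',0); print(g[140:200:2,322]); print('u',u)
"
```

```text
t 14.83 pos [0.5336 0.1415 0.111 ] yaw -175.88 tilt 0.01 q [ 0.02 -0.04 -0.2   1.41 -0.   -0.05] F [ 0.5  0.5 -1.9] w 0.271
shift [-0.0002  0.0014  0.023 ] wz -0.3
[50 48 49 49 48 49 49 49 49 49 53 76 70 66 58 67 68 95 90 60 64 60 91 87
 87 87 87 86 86 87]
u 0.1249902829671138
```

Emit:
apply_moves([
  [[0,0.0014,0.004],[0,0,0],0.01],
  [[0,0.0014,0.009],[0,0,0],0.01],
  [[0,0.0014,0.013],[0,0,0],0.01],
  [[0,0.0014,0.016],[0,0,0],0.01],
  [[0,0.0014,0.016],[0,0,0],0.01],
])

```text
t: 15.3
ee_pos: [0.533, 0.1434, 0.0938]
ee_rot: [-0.001, -0.036, 0.999, -0.0]
contact_force: [-0.2, 0.8, -2.3]
width: 0.267
```

Emit:
apply_moves([
  [[0,0,0.002],[0,0,0],0.01],
  [[0,0,0.004],[0,0,0],0.01],
  [[0,0,0.005],[0,0,0],0.01],
])

```text
t: 15.55
ee_pos: [0.5336, 0.1433, 0.0896]
ee_rot: [-0.0, -0.036, 0.999, -0.0]
contact_force: [0.1, -0.2, -1.6]
width: 0.27
```

No resistance: the plug is well into the mouth (underside about 0.104). I'll go on to seating contact.

Emit:
apply_moves([
  [[0,0,0.001],[0,0,0],0.01],
  [[0,0,0.002],[0,0,0],0.01],
  [[0,0,0.002],[0,0,0],0.01],
])

```text
t: 15.8
ee_pos: [0.5337, 0.1433, 0.0881]
ee_rot: [0.0, -0.036, 0.999, -0.0]
contact_force: [-1.9, -1.0, 0.4]
width: 0.271
```

Emit:
apply_moves([
  [[0,0,0.001],[0,0,0],0.01],
  [[0,0,0.0015],[0,0,0],0.01],
  [[0,0,0.0015],[0,0,0],0.01],
])

```text
t: 16.05
ee_pos: [0.5337, 0.1433, 0.088]
ee_rot: [0.0, -0.036, 0.999, -0.0]
contact_force: [-6.8, -0.6, 11.7]
width: 0.27
```

Contact came at TCP z = 0.088, exactly the predicted seating height. I'll release and rise.

Emit:
apply_moves([
  [[0,0,-0.001],[0,0,0],0.05],
  [[0,0,-0.001],[0,0,0],0.05],
  [[0,0,-0.001],[0,0,0],0.05],
  [[0,0,-0.001],[0,0,0],0.05],
  [[0,0,-0.001],[0,0,0],0.05],
])

```text
t: 16.47
ee_pos: [0.5336, 0.1433, 0.0872]
ee_rot: [-0.0, -0.036, 0.999, -0.0]
contact_force: [0.3, -0.5, -0.4]
width: 0.583
```

Emit:
apply_moves([
  [[0,0,-0.015],[0,0,0],0.05],
  [[0,0,-0.04],[0,0,0],0.05],
  [[0,0,-0.08],[0,0,0],0.05],
  [[0.03,0,-0.12],[0,0,0],0.05],
  [[0.07,0,-0.14],[0,0,0],0.05],
])

```text
t: 16.88
ee_pos: [0.4741, 0.1387, 0.2246]
ee_rot: [0.001, -0.036, 0.999, -0.0]
contact_force: [1.1, -0.0, 1.0]
width: 0.584
```

Emit:
apply_moves([
  [[0.02,0,0],[0,0,0],0.05],
  [[0.025,0,0],[0,0,0],0.05],
  [[0.025,0,0],[0,0,0],0.05],
])

```text
t: 17.13
ee_pos: [0.4476, 0.1372, 0.2225]
ee_rot: [0.001, -0.036, 0.999, -0.0]
contact_force: [0.4, 0.3, 0.1]
width: 0.586
```

```bash
python3 - <<'E'
from h import *
C[:2]=[.5323,.1428]
plan((.5337-.095,.1429-.007,.088),-175.6)
im,c,st=snap('wrist','w11.png')
q=proj(c,(.5323,.1428,.13))[0]; print(q)
x,y=int(q[0])-100,int(q[1])-75; x=max(x,0);y=max(y,0)
B=cv2.resize(im[y:y+150,x:x+200],(800,600),interpolation=cv2.INTER_CUBIC)
PY=np.array([.0785,-.9969,0]);X=np.array([-.9969,-.0785,0]);O=np.array([.5323,.1428,.112])
def mk(px,py,z,col):
    r=(proj(c,O+px*X+py*PY+[0,0,z])[0]-[x,y])*4; cv2.drawMarker(B,tuple(int(i) for i in r),col,0,10)
for px,py,z in [(-.024,.012,.044),(-.024,-.012,.044),(.04,.012,.02),(.04,-.012,.02),(.012,.012,.038),(.012,-.012,.038)]: mk(px,py,z,(0,0,255))
for a in np.arange(0,360,30): mk(.042*np.cos(np.radians(a)),.042*np.sin(np.radians(a)),.008,(0,255,0))
for t in (1.1,1.2):
    for s in (-.05,.05): mk(.075*np.sin(t),s,-.037+.075*np.cos(t),(255,0,0))
cv2.imwrite('pics/crop8.png',B)
E
```

```text
t 17.13 pos [0.4476 0.1372 0.2225] yaw -175.84 tilt 0.09 q [ 0.02 -0.29 -0.22  1.64 -0.   -0.06] F [0.4 0.3 0.1] w 0.586
shift [ 0.0092 -0.0007  0.1345] wz -0.2
[319.74957685 279.20839185]
```

View pics/crop8.png

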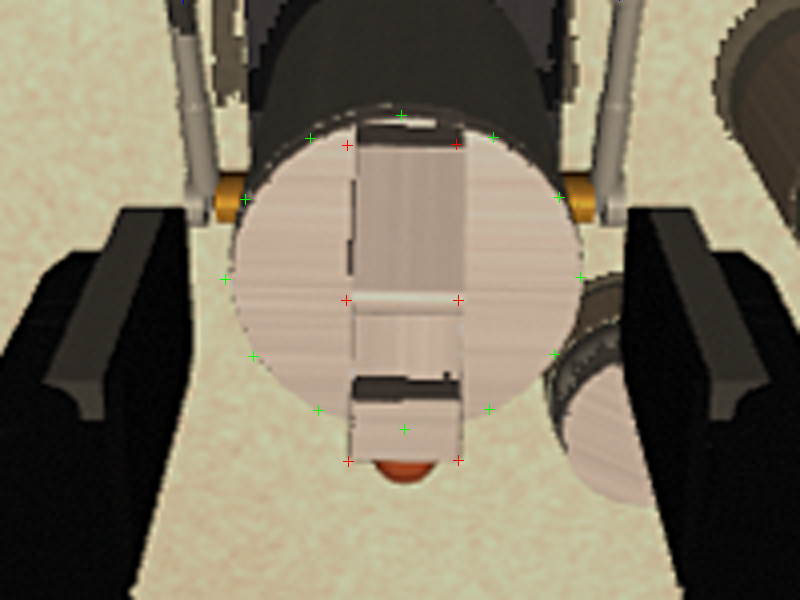

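The lid is seated: all predicted ridge and flange markers fall within about 1 mm, the horn is on the far side and the bail is still fully open. Now I bring the fingers, 50 mm apart to straddle the ridge, down outside the open bar.

Emit:
apply_moves([
  [[0.011,-0.001,0.04],[0,0,0.0],0.05],
  [[0.011,-0.001,0.08],[0,0,0],0.05],
  [[0.011,-0.001,0.12],[0,0,0],0.05],
  [[0.011,-0.001,0.155],[0,0,0],0.05],
  [[0.011,-0.001,0.18],[0,0,0],0.05],
])

```text
t: 17.6
ee_pos: [0.4354, 0.1352, 0.0373]
ee_rot: [-0.002, -0.036, 0.999, 0.0]
contact_force: [-1.0, 0.0, -0.2]
width: 0.588
```

Emit:
apply_moves([
  [[0,0,0],[0,0,0],0.05],
  [[0,0,0],[0,0,0],0.05],
])

```text
t: 17.77
ee_pos: [0.436, 0.1352, 0.0406]
ee_rot: [-0.002, -0.036, 0.999, 0.0]
contact_force: [0.6, 0.4, 0.6]
width: 0.586
```

```bash
cat > pf.py <<'E'
from h import *
st=arm.get_state(); y,m=yaw(st); O=np.array([.5323,.1428]); X=np.array([-.9969,-.0785]); Y=np.array([.0785,-.9969]); d=st['ee_pos'][:2]-O
print('t',st['t'],'xf %.1f y %.1f tip z %.1f yaw %.2f'%(d@X*1e3,d@Y*1e3,(st['ee_pos'][2]+.043)*1e3,y),'F',st['contact_force'].round(1),'w',st['width'])
E
python3 pf.py
```

```text
t 17.7667 xf 96.6 y -0.0 tip z 83.6 yaw -175.86 F [0.6 0.4 0.6] w 0.5863545929429063
```

Emit:
apply_moves([
  [[-0.01,0,-0.008],[0,0,0.0],0.05],
  [[-0.018,0,-0.018],[0,0,0],0.05],
  [[-0.026,0,-0.028],[0,0,0],0.05],
  [[-0.034,0,-0.037],[0,0,0],0.05],
  [[-0.042,0,-0.042],[0,0,0],0.05],
])

```text
t: 18.18
ee_pos: [0.4813, 0.1385, 0.0876]
ee_rot: [0.002, -0.036, 0.999, -0.0]
contact_force: [-1.4, -0.1, -0.7]
width: 0.587
```

Emit:
apply_moves([
  [[-0.005,0,-0.003],[0,0,0.0],0.05],
  [[-0.01,0,-0.006],[0,0,0],0.05],
  [[-0.016,0,-0.008],[0,0,0],0.05],
  [[-0.016,0,-0.008],[0,0,0],0.05],
])

```text
t: 18.52
ee_pos: [0.4957, 0.1395, 0.0927]
ee_rot: [0.0, -0.036, 0.999, -0.0]
contact_force: [-1.2, -0.3, -0.3]
width: 0.586
```

```bash
python3 pf.py; python3 -c "
from h import *
C[:2]=[.5323,.1428]
im,c,st=snap('wrist','w12.png'); PY=np.array([.0698,-.9976,0]); g=cv2.cvtColor(im,cv2.COLOR_BGR2GRAY)
for t in (.2,.3,.4,.5,.6,1.2): print(t,proj(c,C+.018*PY+.075*(np.sin(t)*PX+np.cos(t)*np.array([0,0,1])))[0].round())
x=int(proj(c,C+.018*PY+.075*np.array([0,0,1]))[0][0]); print(x,list(enumerate(g[180:380:3,x].tolist())))
"
```

```text
t 18.5167 xf 36.7 y 0.4 tip z 135.7 yaw -175.85 F [-1.2 -0.3 -0.3] w 0.5858307377837674
0.2 [282. 329.]
0.3 [281. 312.]
0.4 [282. 295.]
0.5 [282. 278.]
0.6 [282. 261.]
1.2 [288. 183.]
282 [(0, 24), (1, 26), (2, 24), (3, 22), (4, 24), (5, 24), (6, 22), (7, 23), (8, 30), (9, 51), (10, 48), (11, 49), (12, 49), (13, 50), (14, 49), (15, 51), (16, 51), (17, 52), (18, 53), (19, 54), (20, 54), (21, 54), (22, 53), (23, 75), (24, 74), (25, 64), (26, 65), (27, 92), (28, 86), (29, 89), (30, 86), (31, 85), (32, 85), (33, 83), (34, 86), (35, 85), (36, 86), (37, 90), (38, 88), (39, 86), (40, 87), (41, 84), (42, 86), (43, 48), (44, 62), (45, 70), (46, 77), (47, 70), (48, 99), (49, 200), (50, 203), (51, 202), (52, 197), (53, 195), (54, 200), (55, 198), (56, 195), (57, 198), (58, 204), (59, 196), (60, 195), (61, 193), (62, 193), (63, 194), (64, 214), (65, 0), (66, 8)]
```

The bar is on the ramp at a lean of about 0.27 (row ~317), and finger contact agrees. Now over the crest.

Emit:
apply_moves([
  [[-0.004,0,0],[0,0,0.0],0.05],
  [[-0.007,0,0],[0,0,0],0.05],
  [[-0.009,0,0],[0,0,0],0.05],
])

```text
t: 18.82
ee_pos: [0.4996, 0.1402, 0.091]
ee_rot: [-0.004, -0.036, 0.999, -0.0]
contact_force: [-24.1, -2.7, 9.7]
width: 0.587
```

Emit:
apply_moves([
  [[-0.003,0,0],[0,0,0.0],0.05],
  [[-0.006,0,0],[0,0,0],0.05],
  [[-0.006,0,0],[0,0,0],0.05],
])

```text
t: 19.07
ee_pos: [0.5083, 0.1407, 0.0912]
ee_rot: [-0.002, -0.036, 0.999, -0.0]
contact_force: [0.9, 0.3, -0.7]
width: 0.585
```

```bash
python3 pf.py
```

```text
t 19.0667 xf 24.1 y 0.2 tip z 134.2 yaw -175.83 F [ 0.9  0.3 -0.7] w 0.5851607682983541
```

Force built to 24 N and then dropped to zero, so it has snapped over. I'll back away upward and check.

Emit:
apply_moves([
  [[0,0,0],[0,0,0.0],0.05],
  [[0.015,0,0],[0,0,0],0.05],
  [[0.025,0,-0.02],[0,0,0],0.05],
  [[0.04,0,-0.06],[0,0,0],0.05],
  [[0.06,0,-0.1],[0,0,0],0.05],
])

```text
t: 19.48
ee_pos: [0.4509, 0.1363, 0.1884]
ee_rot: [-0.001, -0.036, 0.999, -0.0]
contact_force: [1.0, 0.1, 1.0]
width: 0.585
```

Emit:
apply_moves([
  [[0.01,0,-0.02],[0,0,0.0],0.05],
  [[0.01,0,-0.02],[0,0,0],0.05],
  [[0.01,0,-0.02],[0,0,0],0.05],
])

```text
t: 19.73
ee_pos: [0.443, 0.1357, 0.2098]
ee_rot: [0.002, -0.036, 0.999, -0.0]
contact_force: [0.4, 0.1, 0.3]
width: 0.586
```

```bash
python3 pf.py; python3 - <<'E'
from h import *
im,c,st=snap('wrist','w13.png')
PY=np.array([.0785,-.9969,0]);X=np.array([-.9969,-.0785,0]);O=np.array([.5323,.1428,.112])
q=proj(c,O+[0,0,.03])[0]; x,y=max(int(q[0])-80,0),max(int(q[1])-80,0)
B=cv2.resize(im[y:y+150,x:x+160],(500,469),interpolation=cv2.INTER_CUBIC); f=500/160
def mk(px,py,z,col):
    r=(proj(c,O+px*X+py*PY+[0,0,z])[0]-[x,y])*f; cv2.drawMarker(B,tuple(int(i) for i in r),col,0,10)
for px,py,z in [(-.024,.012,.044),(-.024,-.012,.044),(.04,.012,.02),(.04,-.012,.02),(.012,.012,.038),(.012,-.012,.038)]: mk(px,py,z,(0,0,255))
for a in np.arange(0,360,30): mk(.042*np.cos(np.radians(a)),.042*np.sin(np.radians(a)),.008,(0,255,0))
for t,col in ((-.1,(255,0,0)),(0,(255,0,255)),(.1,(255,255,0))):
    for s in (-.035,.035): mk(.0757*np.sin(t),s,-.037+.0757*np.cos(t),col)
b,cs,_=snap('scene'); v=proj(cs,O)[0].astype(int); S=cv2.resize(b[v[1]-45:v[1]+45,v[0]-28:v[0]+30],(300,469),interpolation=cv2.INTER_CUBIC)
cv2.imwrite('pics/crop9.png',np.hstack([B,S]))
E
```

```text
t 19.7333 xf 89.5 y 0.1 tip z 252.8 yaw -175.85 F [0.4 0.1 0.3] w 0.586162508868873
```

View pics/crop9.png

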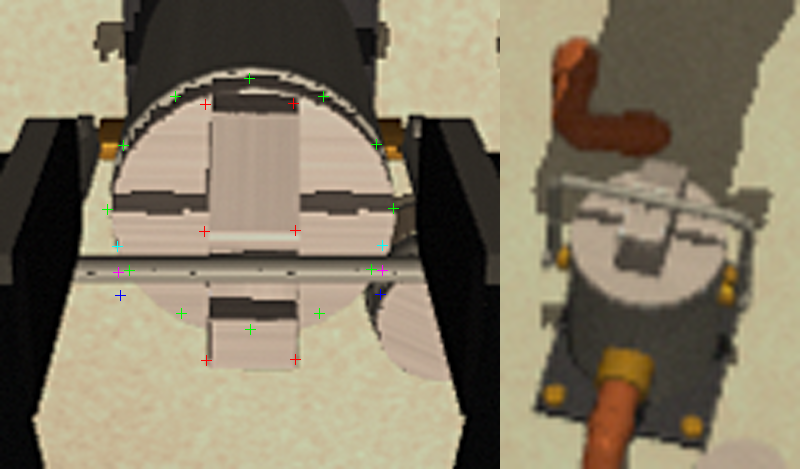

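The wrist view shows the bar lying across the saddle between crest and horn, at row ~269. That is on the predicted zero-lean mark (row 272). The lid is level and about 2 mm towards -x, inside its 3 mm clearance. The tool is clear, so I hand in.

```bash
python3 -c "
from workcell import arm
print(arm.hand_in()); s=arm.get_state(); print(s['t'],s['contact_force'])"
```

```text
the job is handed in; nothing more can be done
None
the job is handed in; nothing more can be done
```

The strainer pot is closed and the job is handed in, at about 20 s of the 72 s allowed. I swung the bail back to its stop (lean about 1.17), seated the middle lid with its horn away from the opening side, and pushed the bail over the crest into the saddle.

**Last checks**
- **Bail:** the push force rose to about 24 N at the crest (10 N was given), then dropped to zero. The last image shows the bar in the saddle at a lean of about 0.
- **Lid:** it touched its seat at exactly the predicted height and looked within about 1 mm of centre before closing. Closing pushed it about 2 mm towards the pot's -x side. That is inside its 3 mm clearance and the 6 mm limit.
- **Surroundings:** I saw nothing else moved, but I did not measure the other lids and bystanders afterwards. The tool was clear of everything at hand-in.
- **Not measured:** the clamping force on the lid can't be read from the sensors, so I infer it from the snap.

**What disagreed**
- The shut fingertips are really about 39 mm behind the reported TCP, not at it. My first push passed over the bar because of this.
- I confirmed the offset by touching the bench (19 N, about 2 mm of commanded travel past contact) and corrected for it from there on.

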